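# Call the printing partner and show which plate and roller to use

### The job

Press the call button fully down and let it come up, then show your printing partner what to use: point from above at the middle of the round copper plate, fingertips a few centimetres over it, for at least a second, then in the same way at the middle of the drum of the narrowest ink roller, and finish there, still pointing. Touch, move or pick up no plate, roller or other loose thing, and do not bring the fingertips down over any other plate or roller: pass high above them.

Things in the scene. Friction and masses are not known exactly. Their poses are not given: they have to be found in the camera images.
- call (a joint): travel of the call button in m: 0 up, 0.006 fully down. It is a spring button that takes about 5 N to push fully down, and comes up by itself.
- call_top (a point): centre of the top face of the call button, a white round button of 40 mm diameter facing up in a low grey housing, on the table to the left of the glass slab.
- slab: glass inking slab lying on the table, fixed, 490 x 660 x 8 mm (x, y, z), its top at z = 8 mm. The plates and rollers lie on it. Its origin is the centre of its underside, z up.
- plate_round: the round copper etching plate, a disc of 92 mm diameter, 4 mm thick, lying flat and loose. Plates lie in the row farther from the robot, in any order. Its origin is the centre of its underside, z up.
- plate_square: square copper etching plate, 84 x 84 x 4 mm, lying flat and loose. Its origin is the centre of its underside, z up.
- plate_oblong: oblong copper etching plate, 66 x 112 x 4 mm (own x, y), lying flat and loose. Its origin is the centre of its underside, z up.
- roller_narrow: the narrowest of three ink rollers: black rubber drum of 36 mm diameter and 55 mm length lying along its own y, with a wire fork and a wooden handle that runs 150 mm towards its own -x, no higher than 32 mm. Loose. The rollers lie in the row nearer the robot, in any order. Its origin is on the slab straight under the middle of the drum; the drum's top is 36 mm above it.
- roller_medium: ink roller like the narrowest one, but its drum is 95 mm long. Origin likewise.
- roller_wide: ink roller like the narrowest one, but its drum is 145 mm long. Origin likewise.
- oil_bottle: amber bottle with a green cap, 60 mm diameter, 170 mm tall, standing to the right of the slab, loose. Its origin is the centre of its underside, z up.
- ink_tin: ink tin, 72 mm diameter, 50 mm tall, left of the slab and farther away than the call button, loose. Its origin is the centre of its underside, z up.
- ink_knife: spatula-shaped ink knife, 200 mm long, lying to the right of the slab, loose, lower than 40 mm.
Not all that is in view belongs to the job. Of the things shaped like the part that bears call, the grey one is meant.

How it is judged:
On the way, in this order (a step that is already met when the one before it is completed fails the run):
1. the call button is pressed fully down (value of joint call above 0.0045 m), for 0.02 s.
2. the call button has come up and the fingertips point at the middle of the round plate from just above, for a second (horizontal distance between the grasp point and plate_round below 0.025 m and z of the grasp point in the frame of plate_round between 0.024 and 0.1 m and value of joint call below 0.0015 m), for 1 s.
3. the fingertips point at the middle of the narrowest roller's drum from just above, for a second (horizontal distance between the grasp point and roller_narrow below 0.025 m and z of the grasp point in the frame of roller_narrow between 0.056 and 0.132 m), for 1 s.
At the end, for the whole second after the job is handed in: Fingertips about 1 to 75 mm above the narrowest roller's drum and the grasp point within 25 mm of its middle seen from above; call button up (under 1.5 mm); plates and rollers within 8 mm, other loose things within 15 mm, of where they started (all of step 3 and value of joint call below 0.0015 m and distance of each of plate_round, plate_square, plate_oblong, roller_narrow, roller_medium, roller_wide from where it was at the start of the episode below 0.008 m and distance of each of oil_bottle, ink_tin, ink_knife from where it was at the start of the episode below 0.015 m); the robot touches nothing.
It fails at once if a plate, roller or other loose thing is touched by the robot (over 0.5 N) (contact force between any of plate_round, plate_square, plate_oblong, roller_narrow, roller_medium, roller_wide, oil_bottle, ink_tin, ink_knife and the fingers above 0.5 N or contact force between any of plate_round, plate_square, plate_oblong, roller_narrow, roller_medium, roller_wide, oil_bottle, ink_tin, ink_knife and the arm above 0.5 N).
It fails at once if a plate or roller is moved by more than 8 mm, or another loose thing by more than 15 mm (not (distance of each of plate_round, plate_square, plate_oblong, roller_narrow, roller_medium, roller_wide from where it was at the start of the episode below 0.008 m and distance of each of oil_bottle, ink_tin, ink_knife from where it was at the start of the episode below 0.015 m)).
It fails at once if the fingertips come down close over the middle of a wrong plate or roller, as if pointing at it ((horizontal distance between the grasp point and plate_square below 0.03 m and z of the grasp point in the frame of plate_square below 0.1 m) or (horizontal distance between the grasp point and plate_oblong below 0.03 m and z of the grasp point in the frame of plate_oblong below 0.1 m) or (horizontal distance between the grasp point and roller_medium below 0.03 m and z of the grasp point in the frame of roller_medium below 0.132 m) or (horizontal distance between the grasp point and roller_wide below 0.03 m and z of the grasp point in the frame of roller_wide below 0.132 m)).
It also fails if it takes over 53 s, if anything falls off the work surface, if the arm or the gripper's body presses on something with over 40 N, if the wrist force passes 120 N, or if a joint passes its speed limit or range.

### The arm

A 7-joint arm with a two-finger parallel gripper is mounted at the origin on the work surface. World frame = base frame: x ahead of the robot, y to its left, z up, the work surface at z = 0. Lengths are in m, angles in rad, forces in N, time in s.
With the tool pointing down it reaches from about 0.425 to 1.025 m from the base axis. Payload 3.6 kg.
Tool frame: the origin (TCP) lies between the finger pads; the fingertips stand 14 mm ahead of it and the grasp point (between the pads) lies 5 mm behind it; x points along the fingers, y is the direction in which the jaws open and shut, and the axes are right-handed (so a half turn about x gives the same grasp; the last joint's range is limited). The gripper opens to 85 mm and grips with 20 to 120 N. Pads are 22 mm wide; open, the fingers measure 114 mm over their backs; the gripper's body (76 mm by 85 mm) begins 54 mm behind the grasp point. The pads swing forward as they close: fully open they stand 13 mm farther back than shut.
Start: joints at [-1.31, 0.591, 0.048, 1.609, -0.033, 0.943, -0.034], TCP at [0.251, 0.68, 0.245] pointing down, gripper open.
Joint ranges: [-2.69, 2.69], [-0.47, 2.24], [-1.27, 1.36], [0.19, 2.51], [-1.53, 4.68], [0.08, 2.07], [-3.09, 3.09]. Speed limits (rad/s): [2.57, 2.57, 3.14, 3.14, 3.14, 3.14, 3.14].

### API

Orientations are given as a unit quaternion [x, y, z, w].
In Python, from rig import robot, vision, order gives the robot as it stands.
- The arm moves only by the tool arm_command, never from a script. Its argument "series" is a list that holds one entry, the list of rows, each a list of 7 numbers: the turn, a rotation vector about the tool's x, y, z in degrees, then the shift along the tool's x, y, z in cm, then the finger opening in cm, from 0 to 8.54. In form: [[[ax, ay, az, dx, dy, dz, gripper], ...]]. A call has 1 to 10 rows; each row shifts and turns the commanded pose from where the row before left it, along the tool's axes as they then stand; what a row does not reach is not made up. A row lasts 1/10 s, in which the tool goes at most 50 mm and 8.59 degrees, less where a joint would pass 70% of its speed; a pose out of reach is approached as far as the arm can. A call is refused whole if a number of a shift passes 5 or a number of a turn 8.59, either way. A call with a gripper value outside its range is refused whole. The fingers move at their own pace and stop on an object; "grip_force" is the grip in N (left out, the last holds). Time passes only in rows, so rows that do not move let the fingers close. It gives the time, the measured TCP pose, the force and the opening at its end, in the units of the state.
- robot.get_obs(): the state, without advancing time (a new reading comes with each control period).
- vision.read_camera(name): name is "scene" or "top"; returns a dict with "color" (384x512x3 uint8, red, green, blue), "fx", "fy", "cx", "cy" (pixels), "extrinsics" (4x4, takes a point from camera to world coordinates). Camera axes: x right, y up, looking along -z (the intrinsics and any distortion apply to the point x, -y, -z); pixel columns grow to the right and rows downward; lengths in m; the calibration is good to about 2 mm. A picture is of the moment at which its call begins. There is no depth.
- order.close_job(): hands the job in, once; it reports no verdict.
The state is a dict: "time_s": time; "joint_positions": joint angles; "dq": joint speeds; "tau": joint torques, N m; "tool_pos": TCP position; "ee_rot": TCP orientation; "wrist_force": force on the tool from outside, world axes, zero at the start; "moment": the same for the moment, N m; "width": finger opening in m.
Only numpy, scipy, OpenCV 4.12 (cv2) and the standard library are available. Lean on these libraries where they do the work, as an engineer would, in place of code of your own. Each camera call takes 0.05 s, during which the arm holds its last target.

## Working session

There is one attempt and no reset: what is moved stays moved. The work goes in short steps, Python scripts to look and compute and a tool call to move; the robot and the scene stay as the last step left them, time stands still between calls to the robot, and variables do not carry over. Pictures are saved under pics/ and viewed, and the job is handed in when it is done.

Besides the shell and the picture viewer there is one more tool, called after "Emit:" as a command line: name --argument value ..., lists and objects as JSON in quotes. arm_command: Moves the arm, as the interface text tells. Its arguments: {"type":"object","properties":{"series":{"type":"array"},"grip_force":{"type":"number"}},"required":["series"]}

```bash
mkdir -p pics
python3 - <<'E'
from rig import robot, vision
import cv2,numpy as np,pickle
o=robot.get_obs(); print({k:np.round(v,3).tolist() for k,v in o.items()})
d={}
for n in("top","scene"):
    c=vision.read_camera(n); d[n]=c
    print(n,{k:(np.round(v,4).tolist()) for k,v in c.items() if k!="color"})
    cv2.imwrite(f"pics/{n}0.png",cv2.resize(c["color"][:,:,::-1],(768,576),interpolation=cv2.INTER_CUBIC))
pickle.dump(d,open("cam0.pkl","wb"))
E
```

```text
{'time_s': 0.0, 'joint_positions': [-1.311, 0.592, 0.048, 1.61, -0.033, 0.943, -0.034], 'dq': [0.0, -0.001, -0.002, -0.0, 0.0, 0.0, 0.001], 'tau': [-0.0, -54.869, 1.546, -19.812, 0.009, 0.009, 0.0], 'tool_pos': [0.251, 0.679, 0.244], 'ee_rot': [0.124, 0.696, -0.125, 0.696], 'wrist_force': [-0.097, 0.489, 0.324], 'moment': [-0.017, 0.016, 0.019], 'width': 0.086}
top {'fx': 453.5225, 'fy': 453.5225, 'cx': 261.6887, 'cy': 192.1059, 'extrinsics': [[-0.012, 0.9829, -0.1835, 0.2512], [-0.9999, -0.0133, -0.0054, 0.0421], [-0.0078, 0.1834, 0.983, 1.4167], [0.0, 0.0, 0.0, 1.0]]}
scene {'fx': 373.1258, 'fy': 373.1258, 'cx': 259.3159, 'cy': 192.6253, 'extrinsics': [[-0.2869, -0.7036, 0.6501, 1.2512], [0.9579, -0.2134, 0.1918, 0.2285], [0.0037, 0.6778, 0.7352, 0.8429], [0.0, 0.0, 0.0, 1.0]]}
```

View pics/top0.png

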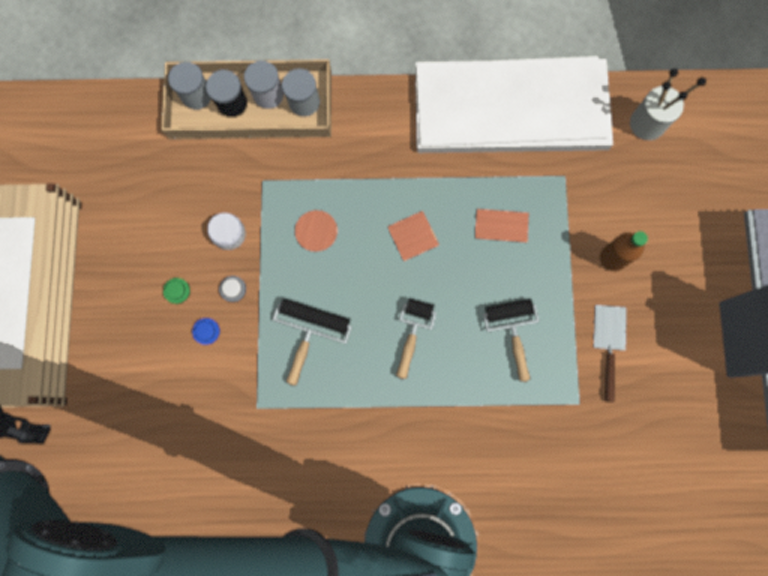

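View pics/scene0.png

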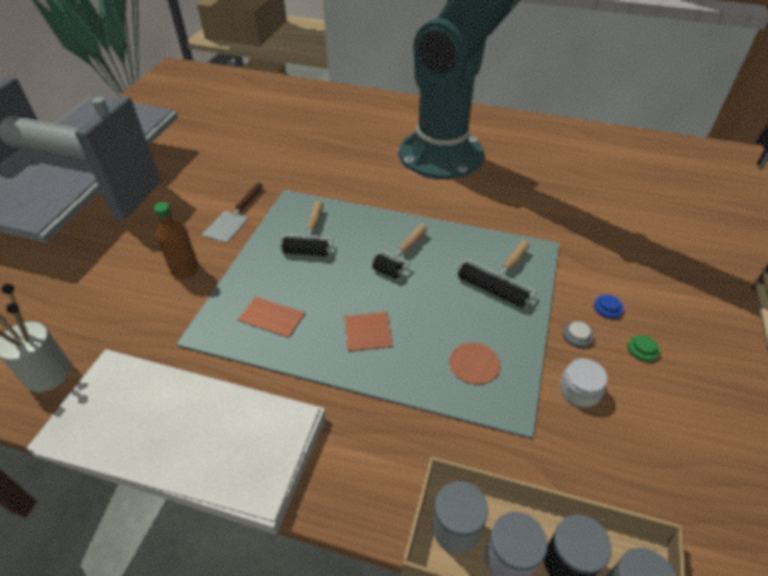

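The top view shows the grey/white call button at (232,288), the round plate at (316,231), the narrow roller's drum at (420,310), and the ink tin at (226,231). The scene view shows the same things at (579,332), (475,363), (390,265) and (584,383).

```bash
cat > h.py <<'E'
import numpy as np,pickle,cv2
d=pickle.load(open("cam0.pkl","rb"))
def ray(n,u,v):
    c=d[n];E=c["extrinsics"]
    r=np.array([(u-c["cx"])/c["fx"],-(v-c["cy"])/c["fy"],-1.]);return E[:3,3],E[:3,:3]@r
def atz(n,u,v,z):
    o,r=ray(n,u,v);return o+r*(z-o[2])/r[2]
def tri(p,q):
    A=[];b=[]
    for n,(u,v) in(("top",p),("scene",q)):
        o,r=ray(n,u,v);r=r/np.linalg.norm(r);P=np.eye(3)-np.outer(r,r);A.append(P);b.append(P@o)
    x,*_=np.linalg.lstsq(np.vstack(A),np.hstack(b),rcond=None);return x
E
python3 - <<'E'
from h import *
s=lambda u,v:((u+.5)/1.5-.5,(v+.5)/1.5-.5)
for nm,p in dict(c1=(262,180),c2=(566,177),c3=(578,404),c4=(258,408)).items(): print(nm,atz("top",*s(*p),.008).round(4))
for nm,p in dict(c1=(532,434),c2=(181,343),c3=(285,192),c4=(559,242)).items(): print("scene",nm,atz("scene",*s(*p),.008).round(4))
# copper blobs
for n in("top","scene"):
    im=d[n]["color"].astype(int);R,G,B=im[...,0],im[...,1],im[...,2]
    hsv=cv2.cvtColor(d[n]["color"],cv2.COLOR_RGB2HSV)
    z=np.array([[*s(262,180)],[*s(566,177)],[*s(578,404)],[*s(258,408)]]) if n=="top" else np.array([s(532,434),s(181,343),s(285,192),s(559,242)])
    slab=np.zeros(R.shape,np.uint8);cv2.fillPoly(slab,[z.round().astype(int)],1)
    for lab,m,zz in(("copper",(R-G>50),.012),("black",im.max(2)<60,.026)):
        k,l,st,ce=cv2.connectedComponentsWithStats((m&(slab>0)).astype(np.uint8))
        for i in range(1,k):
            if st[i,4]>30: print(n,lab,st[i].tolist(),ce[i].round(1),atz(n,*ce[i],zz).round(4))
    
a=lambda t,q:print(tri(s(*t),s(*q)).round(4))
a((232,288),(579,329));a((316,231),(475,363));a((420,309),(390,265))
# crops
def crop(n,x,y,w,h,f):
    cv2.imwrite(f"pics/c_{n}.png",cv2.resize(d[n]["color"][y:y+h,x:x+w,::-1],None,fx=f,fy=f,interpolation=cv2.INTER_CUBIC))
crop("top",105,130,75,100,6);crop("scene",360,180,90,100,6)
E
```

```text
c1 [0.7578 0.3314 0.008 ]
c2 [ 0.7548 -0.3287  0.008 ]
c3 [ 0.2695 -0.3246  0.008 ]
c4 [0.2694 0.3282 0.008 ]
scene c1 [0.7544 0.3274 0.008 ]
scene c2 [ 0.7558 -0.3211  0.008 ]
scene c3 [ 0.2803 -0.3216  0.008 ]
scene c4 [0.2688 0.3281 0.008 ]
top copper [197, 141, 27, 26, 562] [210.2 153.5] [0.6416 0.2134 0.012 ]
top copper [317, 140, 35, 21, 632] [334.1 149.9] [ 0.6477 -0.1838  0.012 ]
top copper [260, 142, 32, 31, 607] [275.  156.9] [0.6274 0.0059 0.012 ]
top black [187, 200, 45, 22, 428] [209.1 210.2] [0.456  0.2134 0.026 ]
top black [271, 200, 17, 13, 149] [279.1 205.6] [ 0.4676 -0.0038  0.026 ]
top black [324, 200, 31, 14, 299] [339.1 206.2] [ 0.4632 -0.1896  0.026 ]
scene copper [160, 199, 41, 25, 574] [180.6 210.8] [ 0.6513 -0.186   0.012 ]
scene copper [231, 209, 29, 24, 577] [244.8 220.5] [0.6311 0.0031 0.012 ]
scene copper [301, 230, 31, 25, 609] [316. 242.] [0.6457 0.2104 0.012 ]
scene black [188, 159, 31, 13, 315] [203.1 164.7] [ 0.4648 -0.1914  0.026 ]
scene black [249, 170, 19, 16, 191] [257.8 177.8] [ 0.4703 -0.007   0.026 ]
scene black [306, 176, 46, 30, 545] [328.7 190.2] [0.4588 0.2115 0.026 ]
[0.5173 0.3853 0.0201]
[0.6416 0.2121 0.0077]
[ 0.4659 -0.0039  0.0285]
```

View pics/c_top.png

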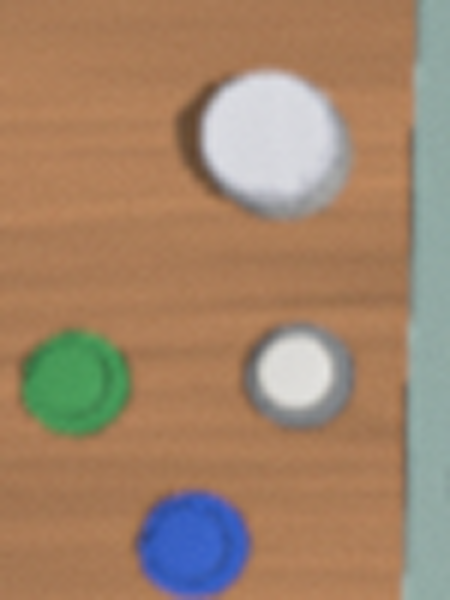

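View pics/c_scene.png

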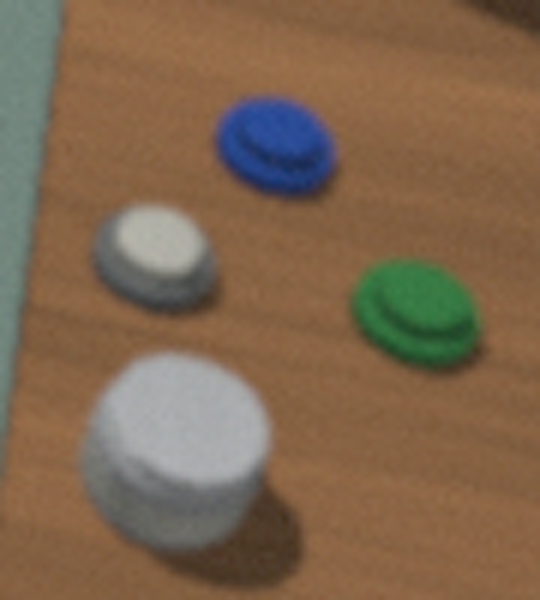

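```bash
cat >> h.py <<'E'
from scipy.spatial.transform import Rotation as Ro
def go(*t):
    from rig import robot
    o=robot.get_obs();R=Ro.from_quat(o["ee_rot"]);p=np.array(o["tool_pos"])
    print("t",round(o["time_s"],2),"p",p.round(4),"F",np.round(o["wrist_force"],2),"w",round(o["width"],4),"\n",R.as_matrix().round(3))
    for x in t:
        x=np.array(x);print("cm in tool",(R.inv().apply(x-p)*100).round(2));p=x
E
python3 - <<'E'
from h import *
print(tri((153.9,191.4),(386.4,219.6)),atz("top",153.9,191.4,.025),atz("scene",386.4,219.6,.025),atz("top",150.2,153.5,.05))
go((.517,.386,.10))
E
```

```text
[0.5186721  0.38700372 0.02034028] [0.51777264 0.38695482 0.025     ] [0.52309588 0.38502019 0.025     ] [0.63357084 0.39613669 0.05      ]
t 0.1 p [0.2509 0.6794 0.2442] F [-0.72  0.31  0.22] w 0.0852 
 [[-0.001  0.346  0.938]
 [-0.002  0.938 -0.346]
 [-1.    -0.002  0.   ]]
cm in tool [ 14.46 -18.28  35.12]
```

Emit:
arm_command --series '[[[0,0,0,0.5,-1.3,2.5,0],[0,0,0,0.5,-1.3,2.5,0],[0,0,0,0.5,-1.3,2.5,0],[0,0,0,0.5,-1.3,2.5,0],[0,0,0,0.5,-1.3,2.5,0],[0,0,0,0.5,-1.3,2.5,0],[0,0,0,0.5,-1.3,2.5,0],[0,0,0,0.5,-1.3,2.5,0],[0,0,0,0.5,-1.3,2.5,0],[0,0,0,0.5,-1.3,2.5,0]]]' --grip_force 20

```text
time_s: 1.1
tool_pos: [0.4411, 0.4704, 0.1947]
ee_rot: [0.124, 0.696, -0.125, 0.696]
wrist_force: [0.1, 0.3, -0.3]
width: 0.0002
```

```bash
python3 -c "
from h import *
go((.518,.3865,.08))"
```

```text
t 1.1 p [0.4411 0.4704 0.1947] F [ 0.06  0.35 -0.33] w 0.0002 
 [[-0.001  0.346  0.938]
 [-0.001  0.938 -0.346]
 [-1.    -0.001 -0.   ]]
cm in tool [11.47 -5.19 10.12]
```

Emit:
arm_command --series '[[[0,0,0,1,-1.3,2.5,0],[0,0,0,1.5,-1.3,2.5,0],[0,0,0,1.5,-1.3,2.5,0],[0,0,0,1.5,-1.3,2.6,0],[0,0,0,1.5,0,0,0],[0,0,0,1.5,0,0,0],[0,0,0,1.5,0,0,0],[0,0,0,1,0,0,0],[0,0,0,0.4,0,0,0],[0,0,0,0,0,0,0]]]'

```text
time_s: 2.1
tool_pos: [0.5165, 0.3884, 0.0806]
ee_rot: [0.124, 0.697, -0.124, 0.696]
wrist_force: [-0.1, 0.5, 0.6]
width: 0.0002
```

```bash
python3 -c "
from h import *
go((.518,.3865,.06),(.518,.3865,.034))
from rig import vision
for n in('top','scene'):
    c=vision.read_camera(n)['color'][:,:,::-1]
    x,y=(105,130) if n=='top' else (350,130)
    cv2.imwrite(f'pics/p1_{n}.png',cv2.resize(c[y:y+120,x:x+120],None,fx=4,fy=4,interpolation=cv2.INTER_CUBIC))
"
```

```text
t 2.1 p [0.5165 0.3884 0.0806] F [-0.07  0.47  0.65] w 0.0002 
 [[-0.001  0.345  0.939]
 [-0.     0.939 -0.345]
 [-1.    -0.001 -0.001]]
cm in tool [ 2.06 -0.12  0.21]
cm in tool [2.6 0.  0. ]
```

View pics/p1_scene.png

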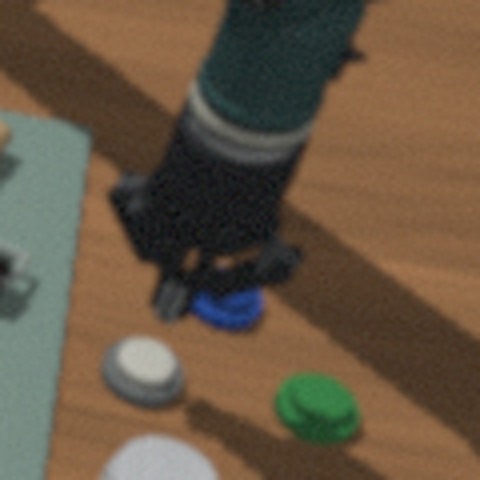

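View pics/p1_top.png

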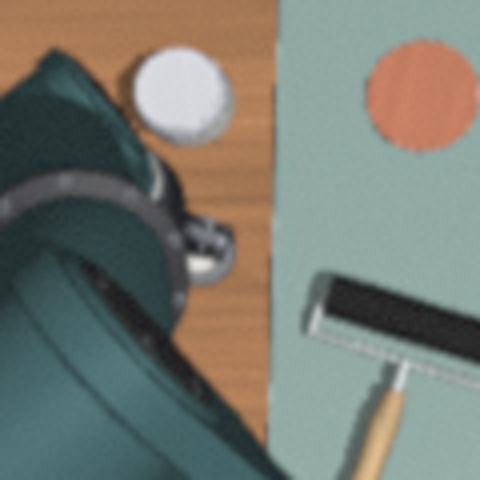

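The scene crop shows the fingertips at about (172,305), which is full-image (392.6,206). The button is below them at (148,362). I'll check this against the projected TCP and tip.

```bash
python3 -c "
from h import *
def pr(n,p):
    c=d[n];E=np.linalg.inv(c['extrinsics']);q=E[:3,:3]@np.array(p)+E[:3,3];return (c['cx']-c['fx']*q[0]/q[2],c['cy']+c['fy']*q[1]/q[2])
for z in(.067,.08): print(pr('scene',(.5165,.3884,z)),pr('top',(.5165,.3884,z)))
print(pr('scene',(.518,.3865,.022)))
"
```

```text
(np.float64(391.74139708685834), np.float64(208.443980239819)) (np.float64(150.0732043097879), np.float64(189.2602447487685))
(np.float64(393.0152150282116), np.float64(205.33167147942834)) (np.float64(148.99438968594552), np.float64(188.4410688072311))
(np.float64(386.7857760877964), np.float64(219.02624856557847))
```

Emit:
arm_command --series '[[[0,0,0,1,-0.1,0.2,0],[0,0,0,1,0,0,0],[0,0,0,1,0,0,0],[0,0,0,0.6,0,0,0],[0,0,0,0.3,0,0,0],[0,0,0,0.2,0,0,0],[0,0,0,0.2,0,0,0],[0,0,0,0,0,0,0]]]'

```text
time_s: 3.0
tool_pos: [0.519, 0.3862, 0.0383]
ee_rot: [0.124, 0.696, -0.124, 0.696]
wrist_force: [-0.1, 0.8, 0.0]
width: 0.0003
```

Emit:
arm_command --series '[[[0,0,0,0.2,0,0,0],[0,0,0,0.2,0,0,0],[0,0,0,0.1,0,0,0],[0,0,0,0,0,0,0]]]'

```text
time_s: 3.4
tool_pos: [0.5192, 0.3864, 0.0336]
ee_rot: [0.125, 0.696, -0.124, 0.696]
wrist_force: [-0.1, 0.7, 2.8]
width: -0.0
```

Emit:
arm_command --series '[[[0,0,0,0.2,0,0,0],[0,0,0,0.2,0,0,0],[0,0,0,0,0,0,0]]]'

```text
time_s: 3.7
tool_pos: [0.5193, 0.3864, 0.0301]
ee_rot: [0.125, 0.696, -0.124, 0.696]
wrist_force: [-0.7, -0.9, 8.2]
width: -0.0001
```

Emit:
arm_command --series '[[[0,0,0,0.2,0,0,0],[0,0,0,0.1,0,0,0],[0,0,0,0,0,0,0]]]'

```text
time_s: 4.0
tool_pos: [0.5193, 0.3865, 0.0298]
ee_rot: [0.125, 0.696, -0.124, 0.696]
wrist_force: [-4.1, -3.2, 24.9]
width: -0.0
```

The button has bottomed out: the force jumped to 25 N with no further travel. Now I'll lift straight up.

Emit:
arm_command --series '[[[0,0,0,-0.5,0,0,0],[0,0,0,-1,0,0,0],[0,0,0,-2,0,0,0],[0,0,0,-3,0,0,0],[0,0,0,-3,0,0,0],[0,0,0,-3,0,0,0],[0,0,0,-3,0,0,0],[0,0,0,-1,0,0,0],[0,0,0,0,0,0,0]]]'

```text
time_s: 4.9
tool_pos: [0.5195, 0.3866, 0.1926]
ee_rot: [0.125, 0.695, -0.124, 0.697]
wrist_force: [-0.0, -0.2, -0.4]
width: -0.0
```

```bash
python3 -c "
from h import *
go((.643,.212,.19),(.643,.212,.067),(.467,-.0045,.19),(.467,-.0045,.095))"
```

```text
t 4.9 p [0.5195 0.3866 0.1926] F [-0.02 -0.21 -0.4 ] w -0.0 
 [[ 0.002  0.347  0.938]
 [ 0.002  0.938 -0.347]
 [-1.     0.002  0.001]]
cm in tool [  0.25 -12.1   17.63]
cm in tool [12.3  -0.03 -0.02]
cm in tool [-12.37 -26.38  -8.99]
cm in tool [ 9.5  -0.02 -0.01]
```

Emit:
arm_command --series '[[[0,0,0,0,-1.2,1.8,0],[0,0,0,0,-1.6,2.3,0],[0,0,0,0,-1.6,2.3,0],[0,0,0,0,-1.6,2.3,0],[0,0,0,0,-1.6,2.3,0],[0,0,0,0,-1.6,2.3,0],[0,0,0,0,-1.6,2.3,0],[0,0,0,0,-1.3,2.0,0],[0,0,0,0,0,0,0],[0,0,0,0,0,0,0]]]'

```text
time_s: 5.9
tool_pos: [0.641, 0.2109, 0.1892]
ee_rot: [0.124, 0.697, -0.125, 0.695]
wrist_force: [-0.8, 0.1, 0.3]
width: -0.0
```

```bash
python3 -c "
from h import *
go((.643,.212,.19),(.643,.212,.067))
from rig import vision
c=vision.read_camera('scene')['color'][:,:,::-1]
cv2.imwrite('pics/p2.png',cv2.resize(c,(768,576)))"
```

```text
t 5.9 p [0.641  0.2109 0.1892] F [-0.75  0.06  0.32] w -0.0 
 [[-0.004  0.348  0.938]
 [-0.001  0.938 -0.348]
 [-1.    -0.002 -0.003]]
cm in tool [-0.08  0.17  0.15]
cm in tool [12.3   0.03  0.04]
```

View pics/p2.png

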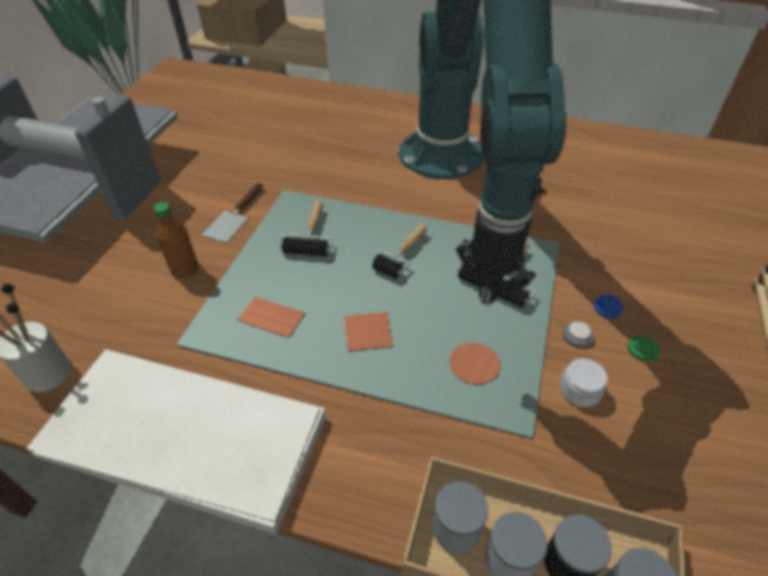

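The button is up at (579,332), nothing has moved, and the gripper is high above the round plate at (475,363). I'll lower it and hold.

Emit:
arm_command --series '[[[0,0,0,1,0.1,0.1,0],[0,0,0,2,0,0,0],[0,0,0,2.5,0,0,0],[0,0,0,2.5,0,0,0],[0,0,0,2,0,0,0],[0,0,0,1.3,0,0,0],[0,0,0,0.7,0,0,0],[0,0,0,0,0,0,0],[0,0,0,0,0,0,0],[0,0,0,0,0,0,0]]]'

```text
time_s: 6.95
tool_pos: [0.6442, 0.2126, 0.0725]
ee_rot: [0.125, 0.695, -0.124, 0.697]
wrist_force: [-0.8, -0.6, 0.6]
width: 0.0001
```

```bash
python3 -c "
from h import *
go()
from rig import vision
for n in('top','scene'):
    c=vision.read_camera(n)['color'][:,:,::-1]
    x,y=(150,100) if n=='top' else (260,160)
    cv2.imwrite(f'pics/p3_{n}.png',cv2.resize(c[y:y+120,x:x+120],None,fx=4,fy=4,interpolation=cv2.INTER_CUBIC))
"
```

```text
t 6.95 p [0.6442 0.2126 0.0725] F [-0.81 -0.6   0.61] w 0.0001 
 [[ 0.002  0.346  0.938]
 [ 0.001  0.938 -0.346]
 [-1.     0.001  0.002]]
```

View pics/p3_scene.png

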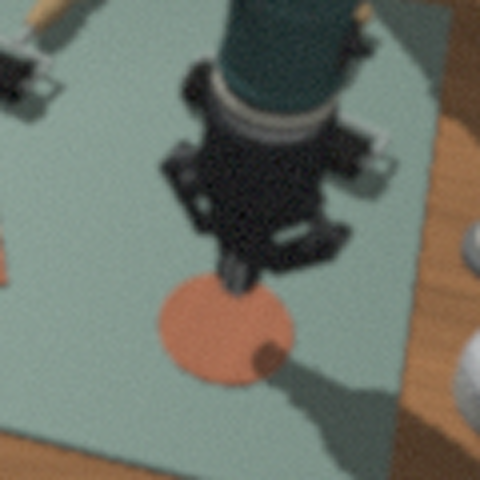

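The fingertips (238,288) hang over the plate (centre 227,330), as the parallax at 5 cm above it predicts. I'll hold, then go up.

Emit:
arm_command --series '[[[0,0,0,0.3,0,0,0],[0,0,0,0,0,0,0],[0,0,0,0,0,0,0],[0,0,0,0,0,0,0],[0,0,0,0,0,0,0],[0,0,0,0,0,0,0],[0,0,0,0,0,0,0],[0,0,0,0,0,0,0],[0,0,0,0,0,0,0],[0,0,0,0,0,0,0]]]'

```text
time_s: 8.05
tool_pos: [0.6434, 0.2123, 0.0683]
ee_rot: [0.124, 0.696, -0.124, 0.696]
wrist_force: [-0.2, 0.8, 0.3]
width: 0.0001
```

Emit:
arm_command --series '[[[0,0,0,0,0,0,0],[0,0,0,0,0,0,0],[0,0,0,0,0,0,0],[0,0,0,0,0,0,0],[0,0,0,0,0,0,0],[0,0,0,-2,0,0,0],[0,0,0,-3,0,0,0],[0,0,0,-3,0,0,0],[0,0,0,-3,0,0,0],[0,0,0,-2,0,0,0]]]'

```text
time_s: 9.05
tool_pos: [0.6442, 0.2125, 0.2007]
ee_rot: [0.125, 0.695, -0.124, 0.697]
wrist_force: [1.0, 0.3, -0.5]
width: -0.0002
```

```bash
python3 -c "
from h import *
go((.643,.212,.2),(.467,-.005,.2))"
```

```text
t 9.05 p [0.6442 0.2125 0.2007] F [ 1.03  0.33 -0.53] w -0.0002 
 [[ 0.003  0.346  0.938]
 [ 0.001  0.938 -0.346]
 [-1.     0.002  0.002]]
cm in tool [ 0.07 -0.09 -0.1 ]
cm in tool [ -0.07 -26.45  -8.99]
```

Emit:
arm_command --series '[[[0,0,0,0,-1.5,-0.5,0],[0,0,0,0,-2.9,-1,0],[0,0,0,0,-2.9,-1,0],[0,0,0,0,-2.9,-1,0],[0,0,0,0,-2.9,-1,0],[0,0,0,0,-2.9,-1,0],[0,0,0,0,-2.9,-1,0],[0,0,0,0,-2.9,-1,0],[0,0,0,0,-2.9,-1,0],[0,0,0,0,-1.7,-0.5,0]]]'

```text
time_s: 10.05
tool_pos: [0.4653, -0.0062, 0.1983]
ee_rot: [0.125, 0.696, -0.125, 0.695]
wrist_force: [-0.0, -0.1, 0.6]
width: 0.0
```

Emit:
arm_command --series '[[[0,0,0,0,0,0,0],[0,0,0,0,0,0,0]]]'

```text
time_s: 10.25
tool_pos: [0.4687, -0.0037, 0.1986]
ee_rot: [0.125, 0.695, -0.124, 0.697]
wrist_force: [0.5, 0.0, 0.9]
width: 0.0001
```

```bash
python3 -c "
from h import *
go((.468,-.005,.2),(.468,-.005,.095))
from rig import vision
for n in('top','scene'):
    c=vision.read_camera(n)['color'][:,:,::-1]
    cv2.imwrite(f'pics/p4_{n}.png',cv2.resize(c,(768,576)))"
```

```text
t 10.25 p [ 0.4687 -0.0037  0.1986] F [0.54 0.04 0.88] w 0.0001 
 [[ 0.002  0.346  0.938]
 [ 0.001  0.938 -0.346]
 [-1.     0.001  0.002]]
cm in tool [-0.14 -0.15 -0.02]
cm in tool [ 1.05e+01 -1.00e-02 -2.00e-02]
```

View pics/p4_scene.png

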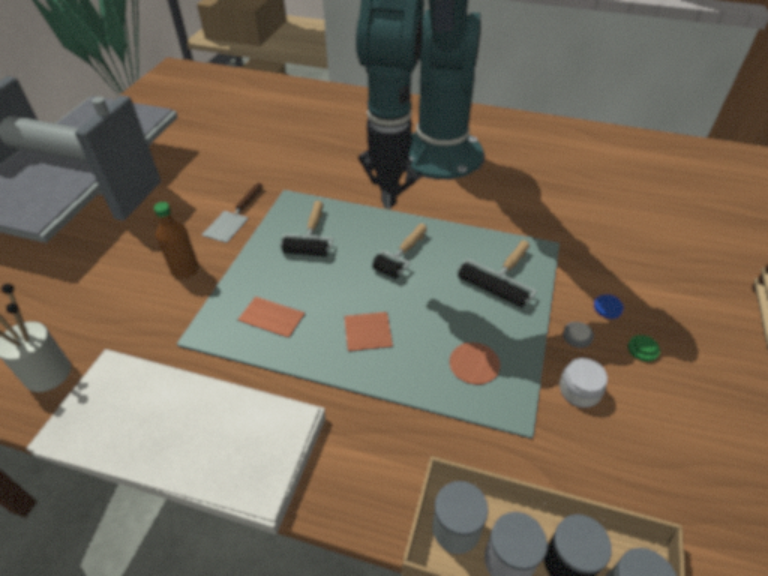

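The tips at (389,203) are straight above the narrow drum at (392,264). I'll lower 10 cm and hold.

Emit:
arm_command --series '[[[0,0,0,0.7,-0.1,0,0],[0,0,0,1.5,0,0,0],[0,0,0,2,0,0,0],[0,0,0,2,0,0,0],[0,0,0,1.8,0,0,0],[0,0,0,1.2,0,0,0],[0,0,0,0.8,0,0,0],[0,0,0,0.2,0,0,0],[0,0,0,0,0,0,0],[0,0,0,0,0,0,0]]]'

```text
time_s: 11.35
tool_pos: [0.4677, -0.0051, 0.0968]
ee_rot: [0.125, 0.696, -0.124, 0.697]
wrist_force: [-0.4, 0.3, 0.5]
width: 0.0001
```

Emit:
arm_command --series '[[[0,0,0,0,0,0,0],[0,0,0,0,0,0,0],[0,0,0,0,0,0,0],[0,0,0,0,0,0,0],[0,0,0,0,0,0,0],[0,0,0,0,0,0,0],[0,0,0,0,0,0,0],[0,0,0,0,0,0,0],[0,0,0,0,0,0,0],[0,0,0,0,0,0,0]]]'

```text
time_s: 12.35
tool_pos: [0.4671, -0.0052, 0.0963]
ee_rot: [0.124, 0.696, -0.124, 0.696]
wrist_force: [0.5, 0.0, 0.5]
width: 0.0001
```

Emit:
arm_command --series '[[[0,0,0,0,0,0,0],[0,0,0,0,0,0,0],[0,0,0,0,0,0,0],[0,0,0,0,0,0,0],[0,0,0,0,0,0,0]]]'

```text
time_s: 12.85
tool_pos: [0.4672, -0.0052, 0.0963]
ee_rot: [0.124, 0.696, -0.124, 0.696]
wrist_force: [0.1, -0.1, -0.1]
width: 0.0001
```

```bash
python3 -c "
from h import *
go()
from rig import vision
c=vision.read_camera('scene')['color'][:,:,::-1]
cv2.imwrite('pics/p5.png',cv2.resize(c,(768,576)))"
```

```text
t 12.85 p [ 0.4672 -0.0052  0.0963] F [ 0.05 -0.14 -0.06] w 0.0001 
 [[ 0.     0.346  0.938]
 [-0.     0.938 -0.346]
 [-1.     0.     0.   ]]
```

View pics/p5.png

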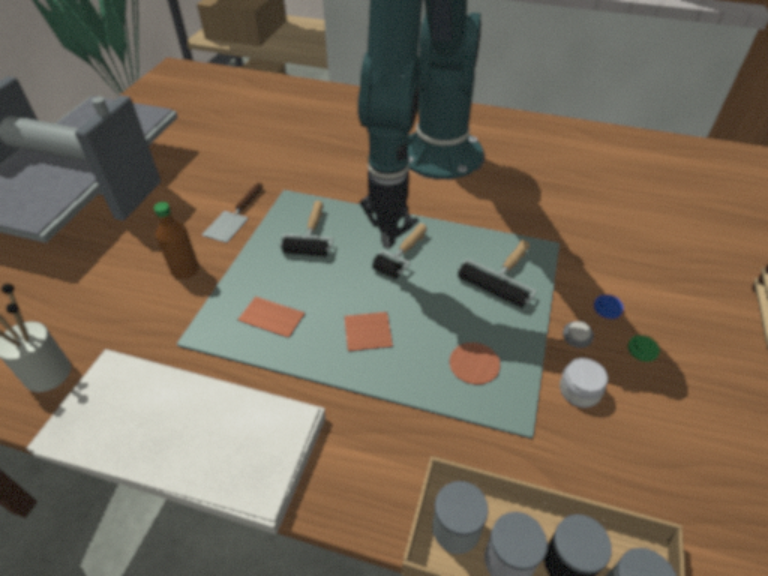

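The tips at (389,243) are just over the narrow drum at (391,265). Nothing has moved and the button is up, so I'll hand in.

```bash
python3 -c "
from rig import order
print(order.close_job())"
```

```text
the job is handed in; nothing more can be done
None
```

I pressed the call button, pointed at the round plate and then at the narrowest roller's drum, and handed the job in still pointing at the drum. No verdict is reported.

- **Button:** I pushed it to its stop with closed fingers. Force rose to 25 N with no further travel. After I lifted off, the camera showed the button up.
- **Round plate:** I held there for about 1.5 s or more, at (0.643, 0.212), with the fingertips about 4–5 cm above the plate.
- **Narrow roller:** I then passed over at about 0.2 m height and lowered onto the narrow roller's drum. I held there over 1.5 s and stopped at TCP (0.467, -0.005, 0.096), with the fingertips about 4 cm above the drum.

In the last check the wrist force was about 0 N and the picture showed no plate, roller or other loose thing moved, judged by eye. The two cameras agreed to about 5 mm on the button, plate and drum positions, which is within the 25 mm allowed for pointing. No check failed.

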